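# Load the sample warmer, latch its lid and set its click timer

## Robot

A 6-joint arm with a two-finger parallel gripper is mounted at the origin on a cart in front of the work surface, level with it; the furniture and walls round the work are solid. World frame = base frame: x ahead of the robot, y to its left, z up, the work surface at z = 0. Lengths are in mm, angles in degrees, forces in N, time in s.
With the tool pointing down it reaches from about 275 to 850 mm from the base axis. Payload 19 kg.
Tool frame: the origin (TCP) lies at the very end of the fingers, on their centre line; the grasp point (between the pads) lies 19 mm behind it; z points along the fingers, y is the line along which they close (so a half turn about z gives the same grasp; the last joint's range is limited). The gripper opens to 85 mm and grips with 20 to 120 N. Pads are 22 mm wide; open, the fingers measure 114 mm over their backs; the gripper's body (76 mm by 85 mm) begins 54 mm behind the grasp point. The pads swing forward as they close: fully open they stand 13 mm farther back than shut.
Start: joints at [58.957, 8.623, 82.357, -0, 89.026, -7.678], TCP at [228.04, 527.814, 231.267] pointing down, gripper open.
Joint ranges: [-160.23, 160.23], [-39.13, 120.54], [6.94, 153.29], [-79.49, 259.48], [9.18, 160.14], [-161.06, 161.06]. Speed limits (degrees/s): [108.29, 108.29, 127.2, 172.46, 172.46, 172.46].

## Interface

Orientations are given as [roll, pitch, yaw] about the fixed x, y, z axes, in that order (R = Rz(yaw) Ry(pitch) Rx(roll)).
In Python, from plant import r gives the robot as it stands.
- The arm moves only by the tool move_arm, never from a script. Its argument "moves" is a list of rows, each a list of 2 entries, a list of its own where there are three numbers: the shift along the tool's x, y, z in mm, then the turn about the tool's z in rad. A call has 1 to 10 rows; each row shifts and turns the commanded pose from where the row before left it, along the tool's axes as they then stand; what a row does not reach is not made up. A row lasts 1/8 s, in which the tool goes at most 62.5 mm and 10.7 degrees, less where a joint would pass 70% of its speed; a pose out of reach is approached as far as the arm can. A call is refused whole if a number of a shift passes 62.5 or a number of a turn 0.188, either way. A call with a gripper value outside its range is refused whole. "jaw" is the gripper command: -1 is fully open, 1 is shut, values between are in proportion, set as the call begins (left out, the last holds). The fingers move at their own pace and stop on an object; "grip_force" is the grip in N (left out, the last holds). Time passes only in rows, so rows that do not move let the fingers close. It gives the time, the measured TCP pose, the force, the opening and the grip force at its end, in the units of the state.
- r.state(): the state, without advancing time (a new reading comes with each control period).
- r.camera(name): name is "scene" or "top"; returns (picture, depth): 400x640x3 uint8, red, green, blue; 400x640 float32, mm along the optical axis (not along the pixel's ray), 0 where there is no reading.
- r.calibration(name): a dict with "vertical_fov" (degrees; the focal length in pixels is half the picture's height over the tangent of half this angle, whatever the lens; pixels are square), "cx", "cy" (the principal point, pixels), "k1" (the pictures are not rectified: a ray, as slopes to the right and down, at radius r is drawn at 1 + k1 r^2 times it, then the intrinsics apply), "pose" (4x4, takes a point from camera to world coordinates). Camera axes: x right, y down, z forward; pixel columns grow to the right and rows downward; lengths in mm; the calibration is good to about 2 mm. A picture is of the moment at which its call begins. calibration takes no time and is no camera call.
- r.sign_off(): hands the job in; it is judged then, once.
The state is a dict: "clock": time; "qpos": joint angles; "qvel": joint speeds; "tau": joint torques, N m; "tool_pos": TCP position; "eef_rot": TCP orientation; "ft_force": force on the tool from outside, world axes, zero at the start; "ft_torque": the same for the moment, N m; "grip_width": opening from 0.0 (shut) to 1.0 (fully open); "gripper_force": force on a finger pad.
Only numpy, scipy, OpenCV 4.12 (cv2) and the standard library are available. Lean on these libraries where they do the work, as an engineer would, in place of code of your own. Each camera call takes 0.05 s, during which the arm holds its last target. There are 200 camera calls.

## Task

Start a run of the sample warmer on the bench: take the short white tin out of its tray and stand it upright on the flat scale, stand every round steel sample pan that is on the bench flat in the tray, and press the lid down until it snaps fully shut. Then, with the lid shut, turn the click dial so that it stands one click past the long 'off' mark for each pan in the warmer (two pans, second click; three, third; four, fourth), and let go. Do not push the bean jar or the screwdriver about.

Things in the scene. Friction and masses are not known exactly. Their poses are not given: they have to be found in the camera images.
- pan_1_mid (a point): a round steel sample pan with a closed flat lid, 61 mm across and 24 mm high, with a black upright knob (22 mm across) in the middle from 24 to 56 mm above its underside, about 0.18 kg; this point is on its axis, 28 mm above its underside; z is its own upward axis. Two to four pans are present; absent ones read None
- pan_2_mid (a point): a round steel sample pan with a closed flat lid, 61 mm across and 24 mm high, with a black upright knob (22 mm across) in the middle from 24 to 56 mm above its underside, about 0.18 kg; this point is on its axis, 28 mm above its underside; z is its own upward axis. Two to four pans are present; absent ones read None
- pan_3_mid (a point): a round steel sample pan with a closed flat lid, 61 mm across and 24 mm high, with a black upright knob (22 mm across) in the middle from 24 to 56 mm above its underside, about 0.18 kg; this point is on its axis, 28 mm above its underside; z is its own upward axis. Two to four pans are present; absent ones read None
- pan_4_mid (a point): a round steel sample pan with a closed flat lid, 61 mm across and 24 mm high, with a black upright knob (22 mm across) in the middle from 24 to 56 mm above its underside, about 0.18 kg; this point is on its axis, 28 mm above its underside; z is its own upward axis. Two to four pans are present; absent ones read None
- short_tin_mid (a point): the short white sample tin, 63 mm across its lid (60 mm across the body), 62 mm tall, about 0.12 kg; it starts upright in the warmer's tray; this point is its centre, 31 mm above its underside; z is its own upward axis
- warmer_floor (a point): centre of the tray floor of the fixed grey warmer, 20 mm above the bench; x points to the warmer's back (lid hinge), y to its left, z up. Tray inside 120 mm in x, 276 mm in y; its rim is only 12 mm above the floor, so four pans fit in one row along y, 66 mm apart. Right of it (y -147 to -267 mm) is the timer housing, 60 mm high, dial axis at x 0, y -218 mm
- lid_hinge (a point): middle of the lid's hinge line on the tray's back rim, 32 mm above the bench; axes as the warmer's, not turning with the lid. The lid is a deep aluminium hood of 4 mm sheet, 0.3 kg, 132 mm front to back, 288 mm wide, 66 mm deep, open below
- lid (a joint): lid angle (rad): 0 fully shut, 1.83 open stop; starts open, leaning back. Its hinge is damped: below about 0.95 rad it sinks by itself and stops ajar (about 0.13 rad) on a spring catch; about 7 N straight down on the lip pushes it past the catch to 0, where it holds
- lid_lip (a point): centre of the lid's black lip, a plate 90 mm (y) x 30 (x) x 8 thick on the middle of the lid's front wall, turning with the lid. Lid shut: lip level, its centre 147 mm in front of the hinge line and 25 mm above it. Lid open: it stands up; closed fingers can hook behind it and pull it forward and down in an arc about the hinge. The front wall lies 15 mm from this point
- dial (a joint): dial angle (rad), growing clockwise seen from above; 0 = pointer at the long off mark, then a spring click every 0.5236 rad (30 degrees) to the ninth (4.712, end stop). Starts at the sixth, seventh or eighth click. Takes about 0.08 N m to turn past a click; let go, it drops into the nearest click
- dial_grip (a point): on the dial's vertical axis at grip height, 86 mm above the bench. The grip is a black bar 46 mm long, 14 thick, from 64 to 98 mm above the bench, on a round 52 mm skirt; x runs along the bar to its pointer end (white line and nose), y across. At off the pointer points to the warmer's back. Ten white marks lie round it, the off mark longer than the others
- scale_top (a point): centre of the weighing surface of the flat fixed digital scale, 19 mm above the bench; the surface measures 160 mm along this point's x and 130 mm along its y
- bean_jar: glass jar of beans with a black lid, 79 mm across, 154 mm tall, right of and behind the warmer, a bystander; origin at the centre of its underside
- screwdriver: screwdriver with an orange handle, 195 mm long, lying in front of the warmer, a bystander; origin at the centre of its underside
There are look-alikes about, which are no part of the job. What is shaped like the part that bears pan_2_mid but green is not meant. Leave any blue look-alike of the part that bears pan_1_mid alone.

How it is judged:
By the outcome, as a careful person would: the job done as asked, in the order asked, and still so for the second after the job is handed in, with the robot touching nothing.
Of pan_1, pan_2, pan_3, pan_4 only 2 to 4 are there at a start; the rules pass over those that are not, and their reading is None.
At some moment in a run one of pan_1, pan_2, pan_3, pan_4 may be knocked a few centimetres aside while the robot is not near it.
It also fails if it takes over 210 s, if anything falls off the work surface, if the arm or the gripper's body presses on something with over 40 N, if the wrist force passes 120 N, or if a joint passes its speed limit or range.

## Working session

There is one attempt and no reset: what is moved stays moved. The work goes in short steps, Python scripts to look and compute and a tool call to move; the robot and the scene stay as the last step left them, time stands still between calls to the robot, and variables do not carry over. Pictures are saved under pics/ and viewed, at most 14 in all, crops included, and the job is handed in when it is done.

Besides the shell and the picture viewer there is one more tool, called after "Request:" as a command line: name --argument value ..., lists and objects as JSON in quotes. move_arm: Moves the arm, as the interface text tells. Its arguments: {"type":"object","properties":{"moves":{"type":"array"},"jaw":{"type":"number"},"grip_force":{"type":"number"}},"required":["moves"]}

```bash
ls; mkdir -p pics; cat > h.py <<'E'
import numpy as np, cv2
from plant import r
def K(n):
    c=r.calibration(n); f=200/np.tan(np.radians(c["vertical_fov"]/2)); return c,f
def ray(n,u,v):
    c,f=K(n); M=np.array([[f,0,c["cx"]],[0,f,c["cy"]],[0,0,1.]])
    p=cv2.undistortPoints(np.array([[[u,v]]],float),M,np.array([0,0,0,0,0.]))[0,0]
    d=p.copy(); 
    for _ in range(20): d=p/(1+c["k1"]*(d@d))
    P=np.array(c["pose"]); return P[:3,3],P[:3,:3]@np.array([d[0],d[1],1])
def onz(n,u,v,z):
    o,d=ray(n,u,v); return o+d*(z-o[2])/d[2]
def dep(n,u,v,D):
    o,d=ray(n,u,v); return o+d*D[int(round(v)),int(round(u))]
def shot(tag):
    out={}
    for n in("scene","top"):
        im,D=r.camera(n); out[n]=(im,D); cv2.imwrite(f"pics/{n}_{tag}.png",im[:,:,::-1]); np.save(f"pics/{n}_{tag}.npy",D)
    return out
E
python3 - <<'E'
from h import *
shot("0")
for n in("scene","top"): print(n,r.calibration(n))
print(r.state())
E
```

```text
pics
scene {'vertical_fov': 44.974856990866954, 'cx': 309.68617912744054, 'cy': 196.37694170528974, 'k1': -0.08834907187658246, 'pose': array([[ 4.47871599e-01, -6.53335826e-01,  6.10379661e-01,
        -2.27432220e+02],
       [-8.93952490e-01, -3.14904722e-01,  3.18879227e-01,
        -4.26472722e+02],
       [-1.61237853e-02, -6.88467366e-01, -7.25088070e-01,
         1.02832750e+03],
       [ 0.00000000e+00,  0.00000000e+00,  0.00000000e+00,
         1.00000000e+00]])}
top {'vertical_fov': 57.11296358598005, 'cx': 319.62839568587344, 'cy': 199.83797262868015, 'k1': -0.08775204163950341, 'pose': array([[ 1.44980926e-02, -9.90752085e-01,  1.34907786e-01,
         4.14267576e+02],
       [-9.99769278e-01, -1.65023423e-02, -1.37500031e-02,
        -3.04693365e+01],
       [ 1.58491387e-02, -1.34677311e-01, -9.90762750e-01,
         1.23592713e+03],
       [ 0.00000000e+00,  0.00000000e+00,  0.00000000e+00,
         1.00000000e+00]])}
{'clock': 0.1, 'qpos': array([ 5.89582743e+01,  8.64597283e+00,  8.23871520e+01,  1.74801362e-03,
        8.90239951e+01, -7.67909576e+00]), 'qvel': array([ 0.0562506 , -0.01254671, -0.08974658, -0.02979591, -0.03175942,
        0.03187194]), 'tau': array([ 5.71890268e-03, -7.14379478e+01, -5.71796966e+01, -6.59005309e-05,
        7.08854539e-03, -8.16352417e-05]), 'tool_pos': array([227.93481805, 527.67602719, 230.77579299]), 'eef_rot': array([-1.79943626e+02, -9.36469278e-03,  1.56637335e+02]), 'ft_force': array([ 0.26163454, -0.06650813,  0.82923213]), 'ft_torque': array([ 0.01483725, -0.0109983 , -0.01950668]), 'gripper_force': 0.0, 'grip_width': 1.0022982667461349}
```

View pics/top_0.png

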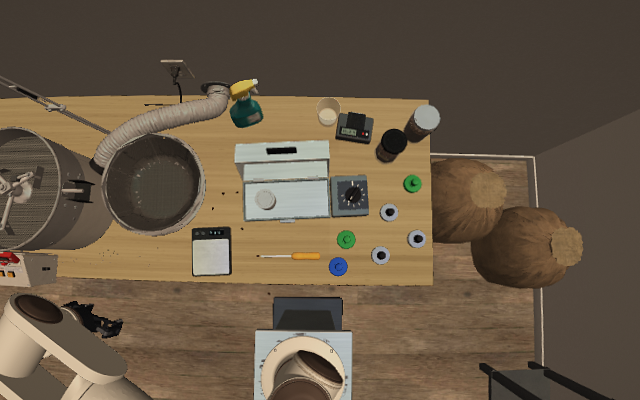

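View pics/scene_0.png

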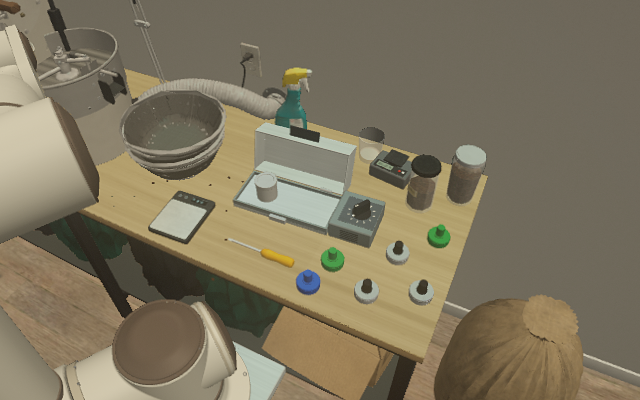

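Top view: steel pans at (389,212), (417,239) and (381,256), each with a black knob. The look-alikes are green at (346,239) and (413,184), and blue at (338,267). The tin is at (265,200), the scale at (211,252), the dial at (352,195), the jar at (392,145), the screwdriver at (290,256), and the lip at (282,151). The scene view shows the same three steel pans at (398,252), (367,290) and (421,291). The nearby beaker at (328,110) and the black device at (355,128) are not pans.

```bash
cat >> h.py <<'E'
def cloud(n,D):
    c,f=K(n); v,u=np.mgrid[0:400,0:640].astype(float)
    p=np.stack([(u-c["cx"])/f,(v-c["cy"])/f],-1); d=p.copy()
    for _ in range(20): d=p/(1+c["k1"]*(d**2).sum(-1,keepdims=True))
    P=np.array(c["pose"]); X=np.concatenate([d,np.ones((400,640,1))],-1)*D[...,None]
    return X@P[:3,:3].T+P[:3,3]
def tri(u1,u2):
    (o1,d1),(o2,d2)=ray("top",*u1),ray("scene",*u2)
    s=np.linalg.lstsq(np.stack([d1,-d2],1),o2-o1,rcond=None)[0]
    a,b=o1+s[0]*d1,o2+s[1]*d2; return (a+b)/2,np.linalg.norm(a-b)
E
python3 - <<'E'
from h import *
np.set_printoptions(precision=1,suppress=True)
ims={n:cv2.imread(f"pics/{n}_0.png") for n in("top","scene")}
C={n:cloud(n,np.load(f"pics/{n}_0.npy")) for n in ims}
# knobs: dark blobs near pans
seeds={"A":((389,212),(398,246)),"B":((417,239),(422,285)),"C":((381,256),(367,284)),"tin":((265,200),(266,185)),"lip":((282,151),(305,134))}
for k,(a,b) in seeds.items():
    print(k,"tri",tri(a,b), "depth",C["top"][a[1],a[0]],C["scene"][b[1],b[0]])
for n in ims:
    c=C[n]; g=ims[n].astype(int); 
    reg=(c[...,0]>150)&(c[...,0]<450)&(c[...,1]<-150)&(c[...,1]>-480)
    m=(reg&(c[...,2]>47)&(c[...,2]<62)).astype(np.uint8)
    k,l,s,ct=cv2.connectedComponentsWithStats(m)
    for i in range(1,k):
        if s[i,4]>8: print(n,"z50 blob",ct[i],s[i,4],np.median(c[l==i],0),np.median(g[l==i],0))
    m=(reg&(c[...,2]>15)&(c[...,2]<30)).astype(np.uint8)
    k,l,s,ct=cv2.connectedComponentsWithStats(m)
    for i in range(1,k):
        if s[i,4]>60: q=c[l==i];print(n,"z24 blob",ct[i],s[i,4],np.median(q,0),q.min(0),q.max(0))
c=C["top"]
m=((c[...,2]>72)&(c[...,2]<92)&(c[...,1]>-20)&(c[...,1]<200)&(c[...,0]>300)&(c[...,0]<480))
q=c[m];print("tin",q.min(0),q.max(0),np.median(q,0),m.sum())
m=((c[...,2]>52)&(c[...,2]<68)&(c[...,1]<-60)&(c[...,1]>-260)&(c[...,0]>300)&(c[...,0]<500)).astype(np.uint8)
k,l,s,ct=cv2.connectedComponentsWithStats(m)
for i in range(1,k):
  if s[i,4]>100:
    print("housing",s[i,4],cv2.minAreaRect(c[l==i][:,:2].astype(np.float32)),np.median(c[l==i],0))
m=((c[...,2]>12)&(c[...,2]<26)&(c[...,1]>150)&(c[...,1]<450)&(c[...,0]>120)&(c[...,0]<420)).astype(np.uint8)
k,l,s,ct=cv2.connectedComponentsWithStats(m)
for i in range(1,k):
  if s[i,4]>100: print("scale",s[i,4],ct[i],cv2.minAreaRect(c[l==i][:,:2].astype(np.float32)),np.median(c[l==i],0))
for nm,p in dict(traycorn=[(244,219),(329,217),(328,181),(247,184)],floor=[(300,200)],drv=[(258,256),(295,256),(319,256)],jar=[(394,140)],lidtop=[(237,145),(329,142)],lip=[(268,151),(297,150)],green=[(346,239),(413,184)],blue=[(338,267)]).items():
    print(nm,[c[v,u] for u,v in p])
T=cv2.resize(ims["top"][170:280,230:440],None,fx=3.6,fy=3.6,interpolation=3)[:, :790]
S=cv2.resize(ims["scene"][180:310,290:460],None,fx=1.5,fy=1.5)
cv2.imwrite("pics/crop0.png",T)
E
```

```text
A tri (array([ 540.3, -275.4,   46.5]), np.float64(1.758088702509304)) depth [ 538.2 -271.4   61.9] [ 532.5 -277.8   57.1]
B tri (array([ 453.3, -366.9,   47.1]), np.float64(2.2200565565936796)) depth [ 452.4 -362.6   58.4] [ 448.  -368.3   55.6]
C tri (array([ 397.4, -247.7,   49.8]), np.float64(1.9287028195122984)) depth [ 397.  -245.1   59.1] [ 394.3 -249.5   55.5]
tin tri (array([570.5, 128.9,  63.7]), np.float64(0.3226133436875833)) depth [568.  126.6  81.7] [553.8 117.1  84.1]
lip tri (array([704. ,  69.6, 170.8]), np.float64(1.2622852679030918)) depth [704.2  69.  171.3] [705.5  71.1 169.1]
top z50 blob [418.3 240.4] 9 [ 449.1 -365.8   58.5] [ 8.  9. 11.]
top z50 blob [381.9 254.9] 37 [ 400.2 -248.8   56.3] [26. 28. 31.]
top z24 blob [416.  243.6] 86 [ 440.1 -367.8   25.8] [ 427.  -395.7   18.8] [ 450.  -345.5   29.9]
top z24 blob [380.  254.8] 222 [ 400.  -246.5   25.6] [ 370.3 -279.    16.4] [ 429.4 -218.8   30. ]
scene z50 blob [367.  282.6] 62 [ 398.5 -248.1   55.1] [48.  62.  68.5]
scene z50 blob [421.7 285.9] 22 [ 447.  -368.4   53.1] [38.5 52.  58.5]
scene z24 blob [366.  291.6] 335 [ 391.1 -253.1   24.2] [ 370.6 -277.2   15.4] [ 428.9 -217.9   29.7]
scene z24 blob [418.8 295.7] 211 [ 438.1 -368.8   23.7] [ 422.8 -397.3   15.2] [ 450.  -338.7   29.9]Traceback (most recent call last):
  File "<stdin>", line 22, in <module>
    return umr_minimum(a, axis, None, out, keepdims, initial, where)
ValueError: zero-size array to reduction operation minimum which has no identity
```

```bash
cat > m2.py <<'E'
from h import *
np.set_printoptions(precision=1,suppress=True)
ims={n:cv2.imread(f"pics/{n}_0.png") for n in("top","scene")}
C={n:cloud(n,np.load(f"pics/{n}_0.npy")) for n in ims}
def blobs(n,lab,zr,xr,yr,mn):
    c=C[n]; m=np.ones((400,640),bool)
    for a,(lo,hi) in enumerate((xr,yr,zr)): m&=(c[...,a]>lo)&(c[...,a]<hi)
    k,l,s,ct=cv2.connectedComponentsWithStats(m.astype(np.uint8))
    for i in range(1,k):
        if s[i,4]>=mn: q=c[l==i]; print(n,lab,s[i,4],ct[i],"med",np.median(q,0),"lo",q.min(0),"hi",q.max(0),cv2.minAreaRect(q[:,:2].astype(np.float32)),np.median(ims[n][l==i],0))
for n in ims:
    blobs(n,"knob",(47,63),(350,700),(-450,-190),8)
    blobs(n,"pan",(15,31),(350,700),(-450,-190),60)
    blobs(n,"tin",(74,90),(480,660),(20,220),20)
    blobs(n,"housing",(54,68),(480,700),(-260,-60),100)
    blobs(n,"scale",(10,28),(300,560),(180,420),200)
    blobs(n,"dial",(90,106),(520,660),(-220,-90),5)
    blobs(n,"rim",(27,38),(480,720),(-100,260),15)
    blobs(n,"floor",(12,26),(480,720),(-80,220),60)
    blobs(n,"drv",(6,45),(330,460),(-110,170),15)
c=C["top"]
for nm,p in dict(jar=[(394,140)],lidtop=[(237,145),(329,142)],lip=[(268,151),(297,150)],green=[(346,239),(413,184)],blue=[(338,267)]).items():
    print(nm,[c[v,u] for u,v in p])
cv2.imwrite("pics/crop0.png",cv2.resize(ims["top"][170:280,230:440],None,fx=3.6,fy=3.6,interpolation=3))
E
python3 m2.py
```

```text
top knob 17 [365.2 179.2] med [ 645.2 -194.3   61.2] lo [ 628.6 -197.5   58.1] hi [ 659.  -190.4   62.5] ((643.8414916992188, -193.7453155517578), (7.0577850341796875, 30.290252685546875), 88.65440368652344) [ 90. 108.  99.]
top knob 32 [414.7 181.1] med [ 642.3 -359.2   56.6] lo [ 633.2 -367.    49.3] hi [ 653.5 -351.5   61.9] ((643.528564453125, -359.2799377441406), (15.412515640258789, 20.10311508178711), 82.08116149902344) [ 57.5 132.5  49.5]
top knob 84 [365.7 201.8] med [ 568.2 -196.7   61. ] lo [ 530.8 -203.8   57.1] hi [ 625.1 -190.2   62.8] ((577.9991455078125, -196.89390563964844), (94.31131744384766, 13.58018684387207), 0.2139909714460373) [66.  62.  59.5]
top knob 38 [390.7 210.8] med [ 542.3 -278.2   56.7] lo [ 532.8 -289.4   47.5] hi [ 552.5 -268.7   62. ] ((542.8341674804688, -278.0345764160156), (20.488094329833984, 18.61968994140625), 58.70078659057617) [27.5 29.  32. ]
top knob 42 [418.6 238.1] med [ 455.7 -368.5   57.5] lo [ 446.  -380.7   47.4] hi [ 465.7 -358.6   62.1] ((455.8091125488281, -369.66412353515625), (19.582847595214844, 22.261728286743164), 1.42226421
[... 8019 characters left out ...]
 [ 449.  -107.5   23.7] lo [ 433.5 -109.8   20.3] hi [ 458.5 -103.2   27.4] ((446.0124816894531, -106.44271850585938), (6.54374361038208, 24.994035720825195), 89.38331604003906) [ 77.  155.5  79. ]
scene drv 155 [300.6 282.3] med [347.7 -95.   23.8] lo [ 330.4 -110.     6.2] hi [380.1 -78.3  44.5] ((351.5875549316406, -92.48420715332031), (53.32633972167969, 25.088272094726562), 39.68928146362305) [167. 104.  71.]
jar [array([ 750.2, -270.6,  155.5])]
lidtop [array([729. , 210.8, 142.8]), array([786.6, -77.3,  -1.6])]
lip [array([703.5, 110.8, 171.5]), array([713.8,  25.5, 150.7])]
green [array([ 449.7, -133. ,   57.9]), array([ 633.9, -355.4,   49.3])]
blue [array([ 361. , -107.9,   61.9])]
```

```bash
sleep 1
```

```text
(no output)
```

View pics/crop0.png

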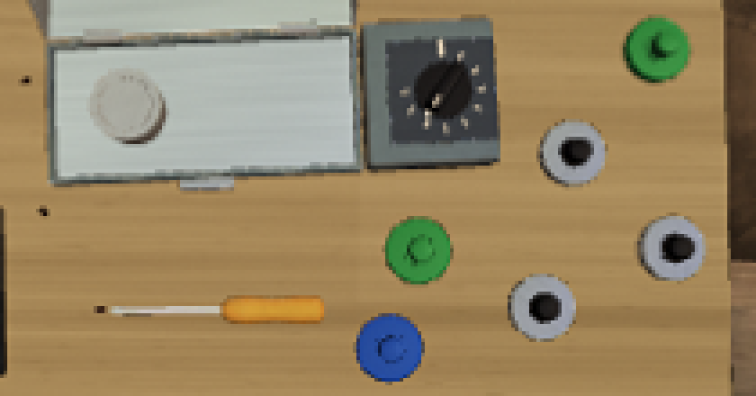

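The crop confirms it: three steel pans with black knobs at crop (573,150), (671,247) and (542,307), two green look-alikes and one blue. The dial pointer is lower-left, at the seventh click, and the off mark faces the back. First the tin.

Request:
move_arm --moves '[[[0,0,0],-0.136],[[0,0,0],-0.136],[[0,0,0],-0.136],[[-40,-45,0],0],[[-40,-45,0],0],[[-40,-45,0],0],[[-40,-45,0],0],[[-40,-45,0],0],[[-40,-45,0],0],[[-40,-45,0],0]]' --jaw -1 --grip_force 40

```text
clock: 1.35
tool_pos: [509.1, 211.1, 231.2]
eef_rot: [-180.0, -0.0, -180.0]
ft_force: [0.8, -0.2, 1.2]
grip_width: 1.0
gripper_force: 0.0
```

Request:
move_arm --moves '[[[-32,-41,20],0],[[-31,-41,20],0],[[0,0,40],0],[[0,0,40],0],[[0,0,40],0],[[0,0,20],0],[[0,0,10],0],[[0,0,0],0]]'

```text
clock: 2.35
tool_pos: [571.0, 130.9, 41.1]
eef_rot: [-180.0, -0.0, -180.0]
ft_force: [-0.5, 0.1, -0.4]
grip_width: 0.999
gripper_force: 0.0
```

Request:
move_arm --moves '[[[0,0,0],0],[[0,0,0],0],[[0,0,0],0],[[0,0,0],0],[[0,0,0],0],[[0,0,0],0]]' --jaw 1

```text
clock: 3.1
tool_pos: [571.7, 131.0, 42.6]
eef_rot: [180.0, 0.1, -180.0]
ft_force: [-1.9, -0.3, 5.3]
grip_width: 0.727
gripper_force: 42.6
```

Request:
move_arm --moves '[[[0,0,-30],0],[[0,0,-30],0],[[20,20,-20],0],[[40,40,0],0],[[40,40,0],0],[[40,40,0],0],[[34,37,0],0],[[0,0,30],0],[[0,0,25],0],[[0,0,15],0]]'

```text
clock: 4.35
tool_pos: [396.9, 307.9, 50.8]
eef_rot: [-180.0, -0.0, -180.0]
ft_force: [0.3, -0.2, -1.2]
grip_width: 0.722
gripper_force: 44.0
```

Request:
move_arm --moves '[[[0,0,5],0],[[0,0,3],0],[[0,0,2],0],[[0,0,1],0],[[0,0,0],0]]'

```text
clock: 4.97
tool_pos: [397.4, 307.9, 41.1]
eef_rot: [180.0, 0.0, -180.0]
ft_force: [-3.0, -1.5, 7.2]
grip_width: 0.723
gripper_force: 44.5
```

Request:
move_arm --moves '[[[0,0,0],0],[[0,0,0],0],[[0,0,0],0],[[0,0,0],0],[[0,0,-20],0],[[0,0,-40],0],[[0,0,-50],0]]' --jaw -1

```text
clock: 5.85
tool_pos: [396.6, 307.6, 150.9]
eef_rot: [-179.9, -0.1, -180.0]
ft_force: [0.9, 1.6, -0.6]
grip_width: 1.002
gripper_force: 0.0
```

```bash
cat >> h.py <<'E'
def look(tag,quiet=False):
    np.set_printoptions(precision=1,suppress=True)
    o=shot(tag); res=[]
    for n,(im,D) in o.items():
        c=cloud(n,D); a=im.astype(int)
        dark=(a.max(-1)<95)&(a.max(-1)-a.min(-1)<30)
        for lab,(lo,hi) in dict(bench=(45,63),tray=(66,84)).items():
            b=((380,700),(-450,-205)) if lab=="bench" else ((520,645),(-75,205))
            m=dark&(c[...,2]>lo)&(c[...,2]<hi)&(c[...,0]>b[0][0])&(c[...,0]<b[0][1])&(c[...,1]>b[1][0])&(c[...,1]<b[1][1])
            k,l,s,ct=cv2.connectedComponentsWithStats(m.astype(np.uint8))
            for i in range(1,k):
                if s[i,4]>12:
                    q=c[l==i]; print(n,lab,s[i,4],ct[i],"mid",(q.min(0)+q.max(0))/2,"med",np.median(q,0))
        m=(c[...,2]>74)&(c[...,2]<90)&(c[...,0]>300)&(c[...,0]<500)&(c[...,1]>220)&(c[...,1]<390)
        if m.any(): print(n,"tin top",(c[m].min(0)+c[m].max(0))/2,np.median(c[m],0),m.sum())
E
python3 -c "
from h import *
look('1')"
```

```text
scene bench 58 [398.5 244.9] mid [ 541.8 -277.3   53.1] med [ 537.1 -276.7   54. ]
scene bench 62 [367.  282.8] mid [ 399.7 -247.8   52.5] med [ 397.9 -248.2   54.5]
scene bench 68 [422.9 284.3] mid [ 453.4 -369.5   53. ] med [ 451.1 -369.5   55. ]
scene tin top [431.2 328.3  80.6] [396.9 307.4  80.6] 358
top bench 37 [390.5 210.9] mid [ 542.3 -278.6   54.5] med [ 542.2 -277.2   56.8]
top bench 41 [418.6 238.2] mid [ 455.7 -369.2   54.7] med [ 455.7 -368.2   57. ]
top bench 37 [381.9 254.9] mid [ 400.2 -248.7   53.7] med [ 400.3 -248.4   57.8]
top tin top [397.9 304.   80.8] [416.  304.1  81.1] 119
```

Request:
move_arm --moves '[[[0,-55,0],0],[[0,-55,0],0],[[0,-55,0],0],[[0,-55,0],0],[[0,-55,0],0],[[0,-55,0],0],[[0,-55,0],0],[[0,-55,0],0],[[-2,-55,0],0],[[-1,-61,0],0]]' --jaw 0

```text
clock: 7.2
tool_pos: [399.9, -250.0, 150.2]
eef_rot: [-180.0, 0.0, -180.0]
ft_force: [0.8, -1.0, -0.1]
grip_width: 0.501
gripper_force: 0.0
```

Request:
move_arm --moves '[[[0,0,40],0],[[0,0,40],0],[[0,0,25],0],[[0,0,15],0],[[0,0,0],0]]'

```text
clock: 7.82
tool_pos: [399.9, -247.9, 29.8]
eef_rot: [180.0, -0.1, -180.0]
ft_force: [-0.0, -0.3, 0.4]
grip_width: 0.502
gripper_force: 0.0
```

Request:
move_arm --moves '[[[0,0,0],0],[[0,0,0],0],[[0,0,0],0],[[0,0,0],0],[[0,0,0],0]]' --jaw 1

```text
clock: 8.45
tool_pos: [400.7, -248.6, 31.5]
eef_rot: [-179.9, 0.1, -180.0]
ft_force: [-1.0, -0.1, 6.5]
grip_width: 0.24
gripper_force: 39.2
```

Request:
move_arm --moves '[[[0,0,-30],0],[[0,0,-40],0],[[0,0,-50],0],[[0,0,0],0]]'

```text
clock: 8.95
tool_pos: [401.5, -249.2, 154.2]
eef_rot: [-179.7, 0.3, -180.0]
ft_force: [-0.4, -0.8, -2.6]
grip_width: 0.242
gripper_force: 39.9
```

Request:
move_arm --moves '[[[-20,45,0],0],[[-20,45,0],0],[[-20,45,0],0],[[-20,45,0],0],[[-20,45,0],0],[[-20,45,0],0],[[-20,45,0],0],[[-20,45,0],0],[[-16,43,0],0],[[0,0,30],0]]'

```text
clock: 10.2
tool_pos: [577.2, 157.7, 120.4]
eef_rot: [180.0, 0.1, -179.8]
ft_force: [0.4, -0.2, -2.5]
grip_width: 0.239
gripper_force: 39.9
```

Request:
move_arm --moves '[[[0,0,30],0],[[0,0,20],0],[[0,0,10],0],[[0,0,5],0],[[0,0,3],0],[[0,0,2],0],[[0,0,0],0]]'

```text
clock: 11.08
tool_pos: [576.5, 154.9, 51.5]
eef_rot: [180.0, 0.1, -180.0]
ft_force: [-3.6, -1.1, 7.0]
grip_width: 0.244
gripper_force: 40.7
```

Seated. Release, rise, and head for the pan at (542,-278).

Request:
move_arm --moves '[[[0,0,0],0],[[0,0,0],0],[[0,0,0],0],[[0,0,0],0],[[0,0,-30],0],[[0,0,-40],0],[[0,0,-30],0]]' --jaw 0

```text
clock: 11.95
tool_pos: [576.3, 154.9, 151.9]
eef_rot: [180.0, 0.1, -180.0]
ft_force: [-0.2, -0.0, -1.2]
grip_width: 0.502
gripper_force: 0.0
```

```bash
python3 -c "
from h import *
look('2')"
```

```text
scene bench 55 [398.4 244.7] mid [ 541.5 -276.9   53.1] med [ 539.1 -276.5   54.6]
scene bench 65 [422.9 284.2] mid [ 453.1 -369.7   53.4] med [ 451.4 -369.6   55.2]
scene tray 39 [258.6 179.1] mid [574.  154.2  74.4] med [572.6 154.   74.7]
scene tin top [432.1 332.9  81.8] [397.7 309.   80.4] 368
top bench 37 [390.5 210.9] mid [ 542.3 -277.6   55.9] med [ 542.1 -276.2   56.7]
top bench 41 [418.6 238.2] mid [ 455.8 -369.6   53.4] med [ 455.7 -368.8   57.7]
```

Request:
move_arm --moves '[[[4,-54,0],0],[[4,-54,0],0],[[4,-54,0],0],[[4,-54,0],0],[[4,-54,0],0],[[4,-54,0],0],[[5,-54,0],0],[[5,-53,0],0],[[0,0,20],0],[[0,0,40],0]]'

```text
clock: 13.3
tool_pos: [542.4, -277.3, 90.0]
eef_rot: [-179.9, 0.1, 179.9]
ft_force: [0.3, -0.2, -1.2]
grip_width: 0.503
gripper_force: 0.0
```

Request:
move_arm --moves '[[[0,0,35],0],[[0,0,15],0],[[0,0,10],0],[[0,0,0],0]]'

```text
clock: 13.8
tool_pos: [542.3, -276.2, 30.5]
eef_rot: [-180.0, 0.0, -180.0]
ft_force: [0.7, 0.4, -0.5]
grip_width: 0.498
gripper_force: 0.0
```

Request:
move_arm --moves '[[[0,0,0],0],[[0,0,0],0],[[0,0,0],0],[[0,0,0],0],[[0,0,-30],0],[[0,0,-40],0],[[0,0,-50],0]]' --jaw 1

```text
clock: 14.68
tool_pos: [541.8, -275.9, 151.4]
eef_rot: [180.0, -0.0, -180.0]
ft_force: [-0.1, -0.7, -2.2]
grip_width: 0.242
gripper_force: 39.3
```

Request:
move_arm --moves '[[[-5,49,0],0],[[-5,49,0],0],[[-6,49,0],0],[[-6,49,0],0],[[-6,49,0],0],[[-6,49,0],0],[[-6,49,0],0],[[0,0,0],0],[[0,0,40],0],[[0,0,30],0]]'

```text
clock: 15.92
tool_pos: [581.9, 66.4, 79.4]
eef_rot: [-180.0, 0.0, -180.0]
ft_force: [-0.0, -0.2, -1.4]
grip_width: 0.243
gripper_force: 39.6
```

Request:
move_arm --moves '[[[0,0,15],0],[[0,0,7],0],[[0,0,5],0],[[0,0,3],0],[[0,0,0],0]]'

```text
clock: 16.55
tool_pos: [582.7, 66.8, 51.6]
eef_rot: [-180.0, 0.1, -180.0]
ft_force: [-3.3, 0.2, 6.6]
grip_width: 0.242
gripper_force: 40.3
```

Request:
move_arm --moves '[[[0,0,0],0],[[0,0,0],0],[[0,0,0],0],[[0,0,0],0],[[0,0,-30],0],[[0,0,-40],0],[[0,0,-30],0]]' --jaw 0

```text
clock: 17.42
tool_pos: [582.3, 66.9, 151.9]
eef_rot: [-180.0, 0.1, -180.0]
ft_force: [0.8, 0.2, -0.1]
grip_width: 0.499
gripper_force: 0.0
```

```bash
python3 -c "
from h import *
look('3')"
```

```text
scene bench 67 [422.9 284.2] mid [ 454.  -369.6   52.8] med [ 451.5 -369.2   55. ]
scene tray 40 [258.6 179.2] mid [574.5 154.4  73.4] med [572.9 153.6  74.8]
scene tray 46 [286.8 187.2] mid [581.5  66.8  73.2] med [579.7  65.9  75.5]
scene tin top [432.  331.8  82.1] [398.  309.   80.3] 372
top bench 42 [418.5 238.1] mid [ 455.7 -369.5   53.9] med [ 455.7 -367.7   56.8]
top tray 36 [256.8 197.5] mid [576.5 153.5  74.8] med [576.5 153.   76.7]
top tray 15 [285.1 197.7] mid [578.   65.4  74. ] med [576.4  63.4  76.9]
top tin top [397.8 305.7  81.8] [398.  305.9  80.9] 327
```

Request:
move_arm --moves '[[[14,-48,0],0],[[14,-48,0],0],[[14,-48,0],0],[[14,-48,0],0],[[14,-48,0],0],[[14,-48,0],0],[[14,-49,0],0],[[14,-49,0],0],[[15,-49,0],0],[[0,0,30],0]]'

```text
clock: 18.77
tool_pos: [454.5, -371.7, 120.7]
eef_rot: [-179.9, 0.1, 179.8]
ft_force: [0.2, 0.8, -0.6]
grip_width: 0.499
gripper_force: 0.0
```

```bash
python3 -c "
from h import *
look('4')"
```

```text
scene bench 66 [422.8 284.1] mid [ 453.1 -369.    52.9] med [ 451.3 -369.1   55. ]
top tray 38 [284.4 195.9] mid [582.9  67.   76.2] med [582.5  66.8  76.7]
top tray 36 [256.8 197.5] mid [576.3 153.7  75.4] med [576.9 153.3  76. ]
top tin top [397.9 305.8  80.9] [398.  306.2  80.8] 326
```

Request:
move_arm --moves '[[[0,0,40],0],[[0,0,25],0],[[0,0,15],0],[[0,0,10],0],[[0,0,0],0]]'

```text
clock: 19.5
tool_pos: [455.3, -368.0, 30.4]
eef_rot: [180.0, -0.0, -180.0]
ft_force: [-0.7, 0.1, 0.1]
grip_width: 0.499
gripper_force: 0.0
```

Request:
move_arm --moves '[[[0,0,0],0],[[0,0,0],0],[[0,0,0],0],[[0,0,0],0],[[0,0,-30],0],[[0,0,-40],0],[[0,0,-50],0]]' --jaw 1

```text
clock: 20.38
tool_pos: [454.8, -367.8, 151.3]
eef_rot: [180.0, -0.1, -180.0]
ft_force: [1.0, -1.3, -0.7]
grip_width: 0.246
gripper_force: 39.3
```

Request:
move_arm --moves '[[[-16,43,0],0],[[-16,43,0],0],[[-16,43,0],0],[[-16,43,0],0],[[-17,44,0],0],[[-17,44,0],0],[[-17,44,0],0],[[-17,44,0],0],[[0,0,0],0],[[0,0,35],0]]'

```text
clock: 21.62
tool_pos: [588.5, -20.3, 117.3]
eef_rot: [-179.9, 0.3, -179.9]
ft_force: [-0.5, -0.5, -2.4]
grip_width: 0.245
gripper_force: 39.7
```

Request:
move_arm --moves '[[[0,0,35],0],[[0,0,15],0],[[0,0,7],0],[[0,0,5],0],[[0,0,3],0],[[0,0,0],0]]'

```text
clock: 22.38
tool_pos: [587.7, -20.2, 51.4]
eef_rot: [-180.0, 0.1, -180.0]
ft_force: [-1.8, -1.8, 4.7]
grip_width: 0.242
gripper_force: 40.1
```

Request:
move_arm --moves '[[[0,0,0],0],[[0,0,0],0],[[0,0,0],0],[[0,0,0],0],[[0,0,-30],0],[[0,0,-40],0],[[0,0,-30],0]]' --jaw 0

```text
clock: 23.25
tool_pos: [587.3, -20.2, 151.9]
eef_rot: [-180.0, 0.0, -180.0]
ft_force: [-0.2, -0.4, 0.6]
grip_width: 0.497
gripper_force: 0.0
```

```bash
python3 -c "
from h import *
look('5')"
```

```text
scene tray 41 [258.5 179.2] mid [574.1 154.9  73.3] med [572.  154.1  74.5]
scene tray 48 [286.8 187.4] mid [580.9  66.5  73.7] med [578.7  65.6  74.7]
scene tray 45 [315.7 195.7] mid [586.6 -19.3  73.7] med [585.1 -20.2  74.7]
scene tin top [432.2 325.5  80.3] [396.7 307.7  80.3] 358
top tray 35 [284.7 196.1] mid [582.8  65.5  73.7] med [582.2  64.2  76.5]
top tray 37 [256.8 197.6] mid [575.6 153.9  73.7] med [575.9 153.4  76.1]
top tin top [397.9 305.6  80.9] [398.  306.4  80.7] 325
```

Three pans stand in the tray (knobs at z≈76) and the tin is on the scale. Now the lid: go behind the lip with closed fingers.

Request:
move_arm --moves '[[[0,0,-50],0],[[0,0,-50],0],[[-30,18,0],0],[[-30,18,0],0],[[-30,18,0],0],[[-32,18,0],0],[[-31,19,0],0],[[0,0,40],0],[[0,0,30],0],[[0,0,0],0]]' --jaw 1

```text
clock: 24.6
tool_pos: [739.1, 70.9, 176.9]
eef_rot: [-180.0, -0.3, -180.0]
ft_force: [0.9, -0.3, -0.5]
grip_width: 0.001
gripper_force: 0.0
```

```bash
python3 - <<'E'
from h import *
print(r.state()["tool_pos"],r.state()["ft_force"])
im=r.camera("scene")[0]; cv2.imwrite("pics/lid1.png",cv2.resize(im[50:250,180:430],None,fx=3,fy=3)[:,:,::-1])
E
```

```text
[739.10138021  70.93058671 176.92696107] [ 0.90872214 -0.3228918  -0.45798049]
```

View pics/lid1.png

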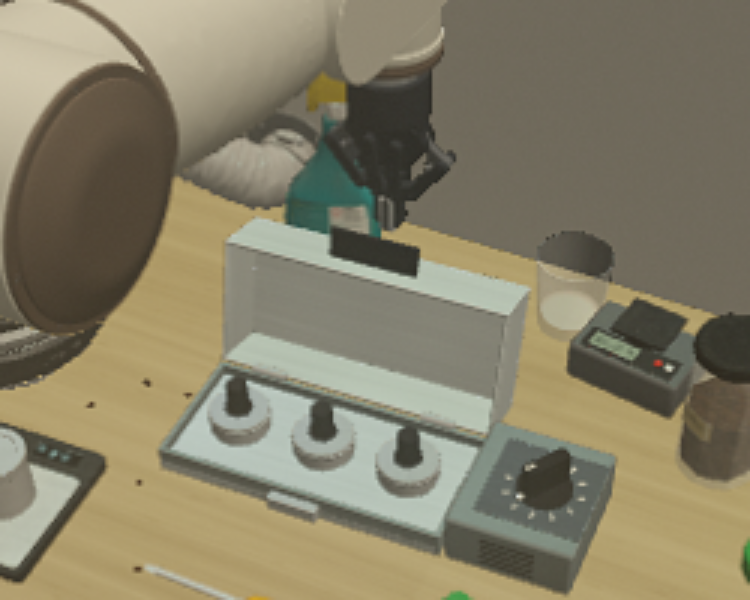

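Picture: fingers stand behind the black lip at (375,250), pans at (238,400), (322,430) and (408,460). Lower a little and pull along the arc.

Request:
move_arm --moves '[[[0,0,7],0],[[7,0,0],0],[[10,0,0],0],[[10,0,-1],0],[[10,0,-1],0],[[10,0,-2],0],[[10,0,-1],0],[[10,0,-1],0],[[10,0,0],0]]'

```text
clock: 25.78
tool_pos: [662.5, 70.9, 179.3]
eef_rot: [-180.0, 0.0, -180.0]
ft_force: [0.9, 0.1, 1.2]
grip_width: 0.002
gripper_force: 0.8
```

Request:
move_arm --moves '[[[10,0,0],0],[[10,0,0],0],[[10,0,1],0],[[10,0,2],0],[[10,0,3],0],[[10,0,4],0],[[8,0,4],0],[[8,0,4],0],[[0,0,0],0]]'

```text
clock: 26.9
tool_pos: [586.5, 70.9, 161.0]
eef_rot: [-180.0, -0.0, -180.0]
ft_force: [-0.1, 0.9, 0.4]
grip_width: 0.005
gripper_force: 0.2
```

```bash
python3 - <<'E'
from h import *
im=r.camera("scene")[0]; cv2.imwrite("pics/lid2.png",cv2.resize(im[50:250,180:430],None,fx=3,fy=3)[:,:,::-1])
E
```

```text
(no output)
```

View pics/lid2.png

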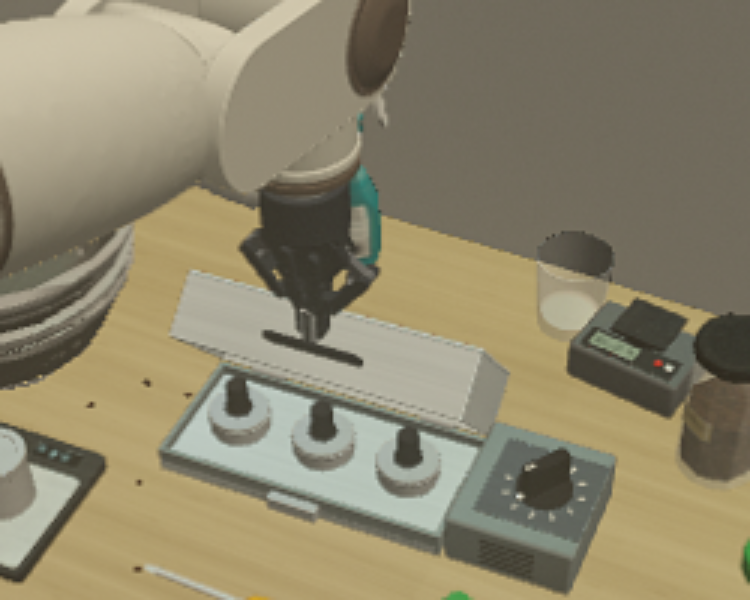

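The lid is about half closed, with the finger on the lip at (312,345). Lift, move forward, and let it sink.

Request:
move_arm --moves '[[[0,0,-20],0],[[20,0,-10],0],[[20,-3,0],0],[[20,-3,0],0],[[20,-3,0],0],[[4,0,20],0],[[0,0,20],0],[[0,0,0],0],[[0,0,0],0],[[0,0,0],0]]'

```text
clock: 28.2
tool_pos: [503.6, 61.9, 152.1]
eef_rot: [-180.0, 0.1, -180.0]
ft_force: [-0.4, -0.7, 0.2]
grip_width: -0.001
gripper_force: 0.0
```

Request:
move_arm --moves '[[[0,0,0],0],[[0,0,0],0],[[0,0,0],0],[[0,0,0],0],[[0,0,0],0],[[0,0,0],0],[[0,0,0],0],[[0,0,0],0],[[0,0,0],0],[[0,0,0],0]]'

```text
clock: 29.45
tool_pos: [503.1, 61.9, 151.3]
eef_rot: [-180.0, -0.0, -180.0]
ft_force: [-0.6, 0.2, 0.0]
grip_width: 0.002
gripper_force: 0.0
```

```bash
python3 - <<'E'
from h import *
np.set_printoptions(precision=1,suppress=True)
im,D=r.camera("scene"); cv2.imwrite("pics/lid3.png",cv2.resize(im[50:250,180:430],None,fx=3,fy=3)[:,:,::-1])
np.save("pics/l3.npy",D)
E
```

```text
(no output)
```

View pics/lid3.png

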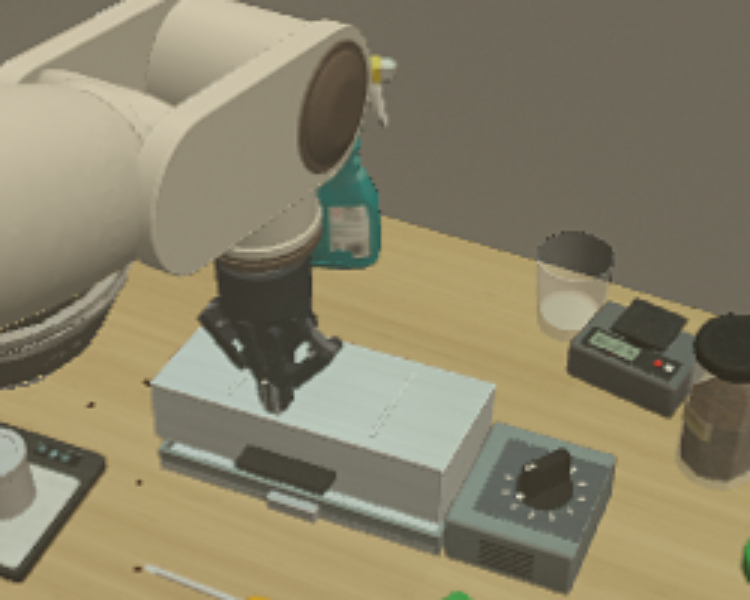

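The lid is ajar; lip at crop (286,470). Press it down.

Request:
move_arm --moves '[[[9,0,10],0],[[0,0,25],0],[[0,0,20],0],[[0,0,8],0],[[0,0,5],0],[[0,0,4],0],[[0,0,0],0]]'

```text
clock: 30.38
tool_pos: [494.2, 61.9, 79.4]
eef_rot: [-180.0, 0.0, -180.0]
ft_force: [-0.0, 0.0, 0.3]
grip_width: -0.002
gripper_force: 0.0
```

Request:
move_arm --moves '[[[0,0,3],0],[[0,0,3],0],[[0,0,3],0],[[0,0,3],0],[[0,0,2],0],[[0,0,0],0]]'

```text
clock: 31.12
tool_pos: [494.1, 61.9, 65.1]
eef_rot: [-180.0, -0.0, -180.0]
ft_force: [-0.3, -0.2, 0.3]
grip_width: 0.005
gripper_force: 0.0
```

Request:
move_arm --moves '[[[0,0,2],0],[[0,0,1],0],[[0,0,1],0],[[0,0,0],0]]'

```text
clock: 31.62
tool_pos: [494.1, 61.8, 61.2]
eef_rot: [-180.0, -0.0, -180.0]
ft_force: [0.2, -0.4, 0.5]
grip_width: -0.002
gripper_force: 0.0
```

Request:
move_arm --moves '[[[0,0,1],0],[[0,0,1],0],[[0,0,0],0]]'

```text
clock: 32.0
tool_pos: [494.3, 61.8, 60.7]
eef_rot: [-180.0, 0.0, -180.0]
ft_force: [-10.6, 0.2, 24.5]
grip_width: -0.002
gripper_force: 12.3
```

Request:
move_arm --moves '[[[0,0,-10],0],[[5,0,-50],0],[[0,0,-50],0],[[0,0,-10],0],[[0,-60,0],0]]'

```text
clock: 32.62
tool_pos: [489.6, 3.5, 180.1]
eef_rot: [180.0, 0.1, -179.7]
ft_force: [1.5, -1.3, -0.8]
grip_width: 0.001
gripper_force: 0.0
```

```bash
python3 - <<'E'
from h import *
np.set_printoptions(precision=1,suppress=True)
im,D=r.camera("scene"); c=cloud("scene",D)
a=im.astype(int)
m=(c[...,0]>475)&(c[...,0]<525)&(c[...,1]>10)&(c[...,1]<115)&(c[...,2]>40)&(c[...,2]<90)&(a.max(-1)<90)
print("lip",m.sum(),np.median(c[m],0))
im2,D2=r.camera("top"); c2=cloud("top",D2)
for c_ in(c,c2):
  for X in(535,570,600,630):
    m=(abs(c_[...,0]-X)<8)&(abs(c_[...,1]-150)<35)&(c_[...,2]>70)&(c_[...,2]<150); print(X,np.median(c_[m][:,2]),m.sum())
d=(c2[...,2]>88)&(c2[...,2]<106)&(abs(c2[...,0]-593)<50)&(abs(c2[...,1]+152)<45)
print("dial",d.sum(),cv2.minAreaRect(c2[d][:,:2].astype(np.float32)))
A=cv2.resize(im[160:260,200:400],None,fx=3.5,fy=3.5,interpolation=3)
B=cv2.resize(im2[165:225,318:388],None,fx=4,fy=4,interpolation=3)
o=np.zeros((600,700,3),np.uint8); o[:350]=A; o[355:595,:280]=B
cv2.imwrite("pics/shut.png",o[:,:,::-1])
print(r.state()["tool_pos"],r.state()["qpos"])
E
```

```text
lip 309 [496.2  60.1  61.1]
535 98.62336016294819 112
570 98.1295788809449 103
600 98.52216819626108 78
630 98.26891793771051 15
535 99.30395888980001 61
570 98.9148318795003 79
600 99.56439783614383 91
630 99.29466534671519 108
dial 65 ((593.7130126953125, -153.0047149658203), (13.058128356933594, 45.023643493652344), 56.96225357055664)
[489.   -1.8 178.9] [ -9.2  -0.3  98.   -0.1  82.3 -99. ]
```

View pics/shut.png

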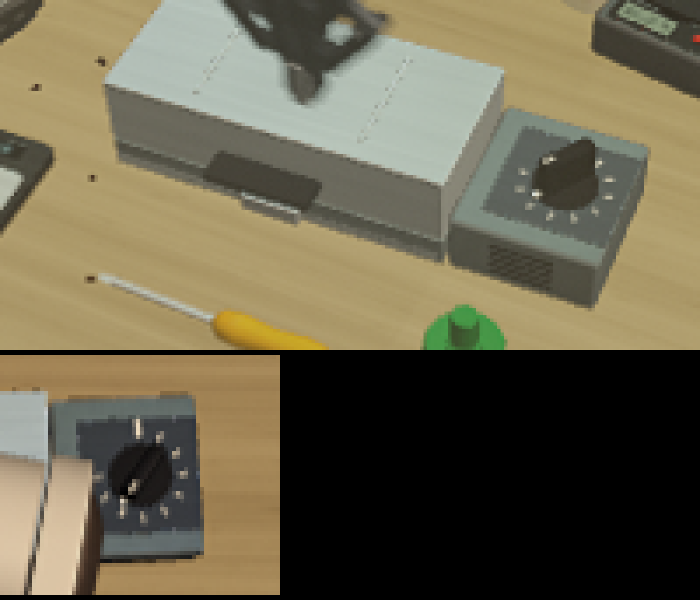

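The lid is fully shut: top level at about 98.5 mm, lip at 61. The dial pointer is at the lower left (crop (132,488)), the seventh click. It needs four clicks anticlockwise to reach the third.

Request:
move_arm --moves '[[[-26,-39,0],0],[[-26,-39,0],0],[[-26,-38,0],0],[[-26,-38,0],0],[[0,0,0],0.182],[[0,0,0],0.182],[[0,0,0],0.182],[[0,0,0],0.182],[[0,0,0],0.182],[[0,0,0],0.182]]' --jaw 0

```text
clock: 33.98
tool_pos: [593.1, -151.8, 178.5]
eef_rot: [-180.0, -0.0, 117.1]
ft_force: [0.2, -0.1, -0.4]
grip_width: 0.501
gripper_force: 0.0
```

Request:
move_arm --moves '[[[0,0,0],0.182],[[0,0,0],0.182],[[0,0,0],0.182],[[0,0,0],0.182],[[0,0,0],0.182],[[0,0,0],0.182],[[0,0,0],0.182],[[0,0,0],0.182],[[0,0,0],0.182],[[0,0,0],0.182]]'

```text
clock: 35.22
tool_pos: [593.0, -151.8, 178.5]
eef_rot: [-180.0, 0.1, 12.8]
ft_force: [0.1, -0.3, 0.1]
grip_width: 0.497
gripper_force: 0.0
```

Request:
move_arm --moves '[[[0,0,0],0.182],[[0,0,0],0.182],[[0,0,0],0.182],[[0,0,0],0.182],[[0,0,0],0]]'

```text
clock: 35.85
tool_pos: [593.1, -151.8, 178.6]
eef_rot: [180.0, 0.1, -28.5]
ft_force: [0.5, -1.4, -0.5]
grip_width: 0.499
gripper_force: 0.0
```

Request:
move_arm --moves '[[[0,0,40],0],[[0,0,35],0],[[0,0,20],0],[[0,0,13],0],[[0,0,0],0]]'

```text
clock: 36.48
tool_pos: [592.9, -151.9, 70.6]
eef_rot: [180.0, 0.1, -28.4]
ft_force: [0.1, -0.4, 0.7]
grip_width: 0.502
gripper_force: 0.0
```

Request:
move_arm --moves '[[[0,0,0],0],[[0,0,0],0],[[0,0,0],0],[[0,0,0],0],[[0,0,0],0]]' --jaw 1

```text
clock: 37.1
tool_pos: [593.6, -152.5, 72.4]
eef_rot: [180.0, -0.1, -28.5]
ft_force: [-0.6, -2.7, 7.4]
grip_width: 0.155
gripper_force: 41.2
```

Request:
move_arm --moves '[[[0,0,0],-0.15],[[0,0,0],-0.15],[[0,0,0],-0.15],[[0,0,0],-0.15],[[0,0,0],-0.15],[[0,0,0],-0.15],[[0,0,0],-0.15]]'

```text
clock: 37.98
tool_pos: [593.6, -152.6, 72.4]
eef_rot: [179.9, -0.0, 31.9]
ft_force: [-1.4, -3.3, 7.5]
grip_width: 0.153
gripper_force: 41.3
```

Request:
move_arm --moves '[[[0,0,0],-0.15],[[0,0,0],-0.15],[[0,0,0],-0.15],[[0,0,0],-0.15],[[0,0,0],-0.15],[[0,0,0],-0.15],[[0,0,0],-0.18],[[0,0,0],0],[[0,0,0],0]]'

```text
clock: 39.1
tool_pos: [593.6, -152.7, 72.4]
eef_rot: [179.9, 0.1, 93.5]
ft_force: [-0.5, -3.5, 6.9]
grip_width: 0.152
gripper_force: 41.2
```

Request:
move_arm --moves '[[[0,0,0],0],[[0,0,0],0],[[0,0,0],0],[[0,0,0],0],[[0,0,-20],0],[[0,0,-40],0],[[0,0,-60],0],[[0,0,-60],0]]' --jaw 0

```text
clock: 40.1
tool_pos: [592.8, -151.9, 253.1]
eef_rot: [-180.0, -0.0, 93.5]
ft_force: [1.1, -0.7, -0.1]
grip_width: 0.498
gripper_force: 0.0
```

Request:
move_arm --moves '[[[0,50,0],0],[[0,50,0],0],[[0,50,0],0],[[0,50,0],0],[[0,0,0],0],[[0,0,0],0]]'

```text
clock: 40.85
tool_pos: [791.5, -140.0, 250.8]
eef_rot: [-179.9, -0.0, 93.5]
ft_force: [-0.1, -0.2, 0.4]
grip_width: 0.5
gripper_force: 0.0
```

That went towards the back of the bench (harmless, at z 250). Move back to the front to clear the view.

Request:
move_arm --moves '[[[0,-55,0],0],[[0,-55,0],0],[[0,-55,0],0],[[0,-55,0],0],[[0,-55,0],0],[[0,-55,0],0],[[0,-55,0],0],[[0,-25,0],0],[[0,0,0],0],[[0,0,0],0]]'

```text
clock: 42.1
tool_pos: [388.0, -164.7, 252.3]
eef_rot: [179.9, 0.1, 93.5]
ft_force: [0.8, 0.4, 0.5]
grip_width: 0.5
gripper_force: 0.0
```

```bash
python3 - <<'E'
from h import *
look("6")
a=cv2.imread("pics/scene_6.png");b=cv2.imread("pics/top_6.png")
c=cloud("top",np.load("pics/top_6.npy"))
d=(c[...,2]>88)&(c[...,2]<106)&(abs(c[...,0]-593)<50)&(abs(c[...,1]+152)<45)
print("dial",d.sum(),cv2.minAreaRect(c[d][:,:2].astype(np.float32)))
o=np.zeros((580,700,3),np.uint8); o[:320,:640]=cv2.resize(a[150:310,140:460],None,fx=2,fy=2); o[325:575,:280]=cv2.resize(b[170:220,322:378],None,fx=5,fy=5,interpolation=3)
o[325:575,290:690]=cv2.resize(b[130:280,190:430],(400,250))
cv2.imwrite("pics/fin.png",o)
E
```

```text
scene tin top [396.7 309.6  80.1] [396.3 307.5  80.2] 353
top tin top [397.9 305.7  80.9] [397.9 306.3  80.7] 322
dial 70 ((592.9697265625, -153.65670776367188), (13.235650062561035, 44.353607177734375), 1.5222214460372925)
```

View pics/fin.png

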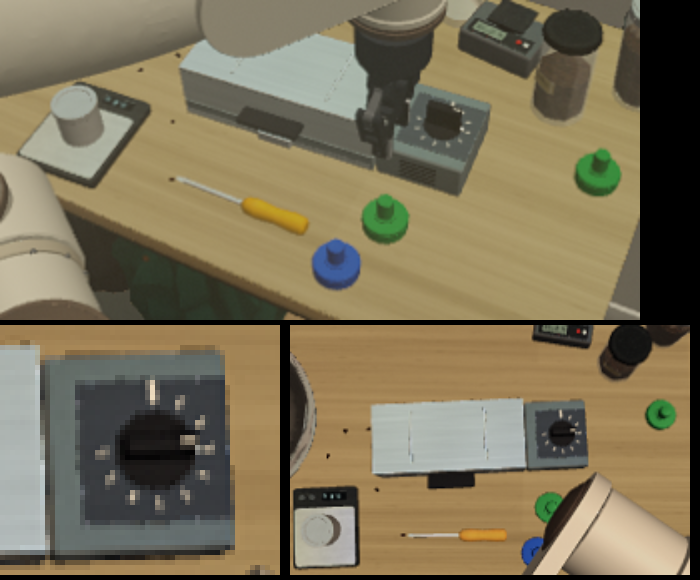

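Final view: the dial pointer's white line at (187,438) points right, at the third mark (210,447). The off mark is at (152,390). The lid is shut, the tin is upright on the scale, and the screwdriver, jar and look-alikes show no visible shift.

```bash
python3 -c "
from plant import r
print(r.sign_off())"
```

```text
the job is handed in; nothing more can be done
None
```

The job is handed in: the tin is upright on the scale, all three steel pans are in the tray, the lid is snapped shut, and the dial is at the third click, finished at about 42 s of robot time.

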